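# Pack two fossils away and clamp the specimen case

### The job

Put the fossil bone and the fossil vertebra into the open specimen case, one lying in each bay (either way round), setting them down gently rather than dropping them. Then push the lid fully shut, and only when it is shut swing the clamp arm fully down over it. Leave everything else on the bench where it stands, and keep everything upright.

Things in the scene. Friction and masses are not known exactly. Their poses are not given: they have to be found in the camera images.
- case: Grey specimen case fixed to the bench, outer 240 (x) x 162 (y) x 75 mm high, walls 6 mm, inner floor 12 mm up. A 6 mm wall (top 62 mm up) parts it into two bays, each 111 (x) x 150 mm (y). Origin: centre of its underside. Lid hinge along the +y side; clamp outside the middle of the -y side, its cheeks 42 mm wide, 105 mm high, reaching 19 mm out from the wall.
- bay_near (a point): Centre of the floor of the bay on the case's -x side, 12 mm above the bench.
- bay_far (a point): Centre of the floor of the bay on the case's +x side, 12 mm above the bench.
- lid (a joint): Angle of the lid in rad: 0 fully shut, 1.57 upright, up to 2.1 leaning outwards. The hinge is stiff: the lid stays where it is left.
- lid_hinge (a point): Middle of the lid's hinge line, which runs along the case's x, at case y = +81 mm, z = 75 mm. The lid is a plate 240 mm along the hinge, 162 mm from hinge to free edge, 8 mm thick, lying above the hinge plane when shut (top at 83 mm).
- lid_edge (a point): Middle of the lid's free edge, on its upper (outer) face; it moves with the lid. Its y axis points to the hinge, its z axis out of the lid's outer face.
- clamp (a joint): Angle of the clamp arm in rad: 0 fully down over the shut lid, 1.57 upright, up to 2.2 leaning outwards. It is stiff and stays where it is left.
- clamp_hinge (a point): Middle of the clamp's hinge pin, which runs along the case's x, at case y = -94 mm, z = 98 mm. The steel arm is a bar 70 mm long from the pin, 26 mm wide (case x), 8 mm thick, centred on the pin's height, pointing to the case's +y when down; a rubber foot under its end meets the lid.
- clamp_end (a point): Free end of the clamp arm, on its upper (outer) face; it moves with the arm. Its y axis points away from the pin, its z axis out of the outer face.
- bone: Brown fossil limb bone, 128 mm long (its x), knobbly ends 56 mm wide and 32 mm high, round shaft 25 mm thick with its axis 16 mm above the underside; the bare shaft is 64 mm long. About 250 g. Origin: centre of its underside.
- bone_mid (a point): Centre of the bone's shaft, 16 mm above its origin.
- vertebra: Brown fossil vertebra: a rounded block 60 mm long (its x), 38 mm wide (its y) and 36 mm high, with a round flange 42 mm across at each end (64 mm over all) and a 10 mm wide ridge along the top reaching 52 mm. About 200 g. Origin: centre of its underside.
- vertebra_mid (a point): Middle of the vertebra, 21 mm above its origin.
- rock: Bystander: plain sandy block of rock, 70 x 50 x 57 mm high; origin centre of underside.
- cork: Bystander: flat cork ring, 80 mm across, 25 mm high; origin centre of underside.
- bottle: Bystander: white glue bottle, 48 mm across, 125 mm tall, standing; origin centre of underside.
- pot: Bystander: white plastic pot, 70 mm across, 80 mm tall, with brushes standing in it up to 150 mm; origin centre of underside.
- jar: Bystander: small amber jar with a black cap, 44 mm across, 60 mm tall, standing among the fossils; origin centre of underside.
- bowl: Bystander: white bowl, 100 mm across, 45 mm high, standing; origin centre of underside.
Mind the look-alikes: they are no part of the job. Leave any orange or purple look-alike of the bone alone.

How it is judged (in metres and radians):
On the way, in this order (a step that is already met when the one before it is completed fails the run):
1. bone and vertebra lie in the case, one in each bay, let go ((((x of bone_mid in the frame of case between 0.005 and 0.115 m and y of bone_mid in the frame of case between -0.072 and 0.072 m and z of bone_mid in the frame of case below 0.05 m) and (x of vertebra_mid in the frame of case between -0.115 and -0.005 m and y of vertebra_mid in the frame of case between -0.072 and 0.072 m and z of vertebra_mid in the frame of case below 0.05 m)) or ((x of bone_mid in the frame of case between -0.115 and -0.005 m and y of bone_mid in the frame of case between -0.072 and 0.072 m and z of bone_mid in the frame of case below 0.05 m) and (x of vertebra_mid in the frame of case between 0.005 and 0.115 m and y of vertebra_mid in the frame of case between -0.072 and 0.072 m and z of vertebra_mid in the frame of case below 0.05 m))) and linear speed of each of bone, vertebra below 0.03 m/s and contact force between the fingers and bone below 0.1 N and contact force between the fingers and vertebra below 0.1 N), for 0.2 s.
2. the lid is fully shut (value of joint lid below 0.04 rad), for 0.2 s.
3. the clamp arm is fully down (value of joint clamp below 0.06 rad), for 0.2 s.
At the end, for the whole second after the job is handed in: Bone and vertebra at rest inside the case, one in each bay (either way round), the lid shut to within 0.04 rad and the clamp arm down to within 0.06 rad ((((x of bone_mid in the frame of case between 0.005 and 0.115 m and y of bone_mid in the frame of case between -0.072 and 0.072 m and z of bone_mid in the frame of case below 0.05 m) and (x of vertebra_mid in the frame of case between -0.115 and -0.005 m and y of vertebra_mid in the frame of case between -0.072 and 0.072 m and z of vertebra_mid in the frame of case below 0.05 m)) or ((x of bone_mid in the frame of case between -0.115 and -0.005 m and y of bone_mid in the frame of case between -0.072 and 0.072 m and z of bone_mid in the frame of case below 0.05 m) and (x of vertebra_mid in the frame of case between 0.005 and 0.115 m and y of vertebra_mid in the frame of case between -0.072 and 0.072 m and z of vertebra_mid in the frame of case below 0.05 m))) and linear speed of each of bone, vertebra below 0.03 m/s and value of joint lid below 0.04 rad and value of joint clamp below 0.06 rad); the robot touches nothing.
It fails at once if the clamp arm is swung down (below 0.9 rad) before the lid is shut (0.06 rad) (value of joint clamp below 0.9 rad and value of joint lid above 0.06 rad).
It fails at once if a fossil is dropped into the case (falls freely at over 0.7 m/s, about 25 mm) ((horizontal distance between bone_mid and case below 0.13 m and z of bone_mid in the frame of case below 0.08 m and linear speed of bone above 0.7 m/s and contact force between the fingers and bone below 0.1 N) or (horizontal distance between vertebra_mid and case below 0.13 m and z of vertebra_mid in the frame of case below 0.08 m and linear speed of vertebra above 0.7 m/s and contact force between the fingers and vertebra below 0.1 N)).
It fails at once if a bystander is moved by more than 30 mm (distance of any of rock, cork, bottle, pot, jar, bowl from where it was at the start of the episode above 0.03 m).
It fails at once if a bystander is knocked over (angle between any of rock, cork, bottle, pot, jar, bowl's own z axis and vertical above 0.5 rad).
It also fails if it takes over 72 s, if anything falls off the work surface, if the arm or the gripper's body presses on something with over 40 N, if the wrist force passes 120 N, or if a joint passes its speed limit or range.

### The arm

A 7-joint arm with a two-finger parallel gripper is mounted at the origin on the work surface. World frame = base frame: x ahead of the robot, y to its left, z up, the work surface at z = 0. Lengths are in m, angles in degrees, forces in N, time in s.
With the tool pointing down it reaches from about 0.425 to 0.825 m from the base axis. Payload 3.6 kg.
Tool frame: the origin (TCP) lies between the finger pads; the fingertips stand 8 mm ahead of it and the grasp point (between the pads) lies 11 mm behind it (robot.tip_reach is the distance from the TCP to the fingertips, in m); z points along the fingers, y is the line along which they close (so a half turn about z gives the same grasp; the last joint's range is limited). The gripper opens to 93 mm and grips with 3 to 60 N. Pads are 15 mm wide; open, the fingers measure 128 mm over their backs; the gripper's body (75 mm by 188 mm) begins 65 mm behind the grasp point.
Start: joints at [-1.518, 35.231, -0.722, 81.555, 0.464, 63.22, -2.315], TCP at [0.65, 0, 0.227] pointing down, gripper open.
Joint ranges: [-178.69, 178.69], [-17.37, 117.87], [-77.05, 75.6], [15.02, 138.74], [-78.02, 258.01], [0.78, 113.62], [-162.83, 162.83]. Speed limits (degrees/s): [159.86, 159.86, 180, 180, 180, 180, 180].

### API

Orientations are given as a 3x3 rotation matrix whose columns are the frame's x, y, z axes.
In Python, from plant import telemetry, eyes, job, robot gives the robot as it stands.
- The arm moves only by the tool step_arm, never from a script. Its argument "motion" is a list of rows, each a list of 3 entries, a list of its own where there are three numbers: the shift along the world's x, y, z normalised to -1 to 1, where 1 is 0.03 m, then the turn about the world's z normalised to -1 to 1, where 1 is 0.08 rad, then the opening, from -1 (shut) to 1 (fully open). In form: [[[tx, ty, tz], spin, gripper], ...]. A call has 1 to 20 rows; each row shifts and turns the commanded pose from where the row before left it; what a row does not reach is not made up. A row lasts 1/12 s, in which the tool goes at most 41.7 mm and 7.16 degrees, less where a joint would pass 70% of its speed; a pose out of reach is approached as far as the arm can. A call with a number of a shift or a turn outside -1 to 1 is refused whole. A call with a gripper value outside its range is refused whole. The fingers move at their own pace and stop on an object; the grip force is fixed at half the most. Time passes only in rows, so rows that do not move let the fingers close. It gives the time, the measured TCP pose, the force, the opening and the grip force at its end, in the units of the state.
- telemetry.get_state(): the state, without advancing time (a new reading comes with each control period).
- eyes.read_camera(name): name is "scene" or "side" or "wrist"; returns a dict with "pixels" (480x640x3 uint8, blue, green, red), "K" (3x3 intrinsics, pixels), "R" (3x3) and "t" (3): a world point X has camera coordinates R X + t. Camera axes: x right, y down, z forward; pixel columns grow to the right and rows downward; lengths in m; the calibration is good to about 2 mm. A picture is of the moment at which its call begins. There is no depth.
- job.sign_off(): hands the job in; it is judged then, once.
The state is a dict: "time": time; "qpos": joint angles; "joint_vel": joint speeds; "tau": joint torques, N m; "tool_pos": TCP position; "orientation": TCP orientation; "ft_force": force on the tool from outside, world axes, zero at the start; "torque": the same for the moment, N m; "grip_width": opening from 0.0 (shut) to 1.0 (fully open); "grip_force": force on a finger pad.
Only numpy, scipy, OpenCV 4.12 (cv2) and the standard library are available. Lean on these libraries where they do the work, as an engineer would, in place of code of your own. Each camera call takes 0.05 s, during which the arm holds its last target. There are 200 camera calls.

## Working session

There is one attempt and no reset: what is moved stays moved. The work goes in short steps, Python scripts to look and compute and a tool call to move; the robot and the scene stay as the last step left them, time stands still between calls to the robot, and variables do not carry over. Pictures are saved under pics/ and viewed, at most 10 in all, crops included, and the job is handed in when it is done.

Besides the shell and the picture viewer there is one more tool, called after "Emit:" as a command line: name --argument value ..., lists and objects as JSON in quotes. step_arm: Moves the arm, as the interface text tells. Its arguments: {"type":"object","properties":{"motion":{"type":"array"}},"required":["motion"]}

```bash
mkdir -p pics; cat > h.py <<'E'
import numpy as np, cv2
from plant import telemetry, eyes, job, robot
def shot(n,f):
    d=eyes.read_camera(n); cv2.imwrite('pics/'+f,d['pixels']); np.savez('pics/'+f+'.npz',**d); return d
def load(f): return np.load('pics/'+f+'.npz')
def cast(d,u,v,z):
    r=d['R'].T@np.linalg.solve(d['K'],[u,v,1.]); c=-d['R'].T@d['t']
    return c+r*(z-c[2])/r[2]
def proj(d,X):
    p=d['K']@(d['R']@np.array(X)+d['t']); return p[:2]/p[2]
E
python3 - <<'E'
from h import *
for n in ('scene','side','wrist'):
    d=shot(n,n+'0.png'); print(n,(-d['R'].T@d['t']).round(3),d['R'][2].round(2))
s=telemetry.get_state();print(s['time'],s['tool_pos'],s['orientation'],s['ft_force'],robot.tip_reach)
E
```

```text
scene [ 1.372 -0.211  1.278] [-0.57  0.13 -0.81]
side [-0.046  0.542  0.916] [ 0.51 -0.47 -0.72]
wrist [0.649 0.079 0.386] [-0.   -0.29 -0.96]
0.15 [6.49431197e-01 2.02816437e-05 2.25788602e-01] [[-8.15496200e-05  9.99998185e-01 -1.90338628e-03]
 [ 9.99999997e-01  8.15494006e-05 -1.92879114e-07]
 [-3.76587539e-08 -1.90338629e-03 -9.99998189e-01]] [-0.76327943 -1.12598891  0.31530887] 0.008
```

View pics/scene0.png

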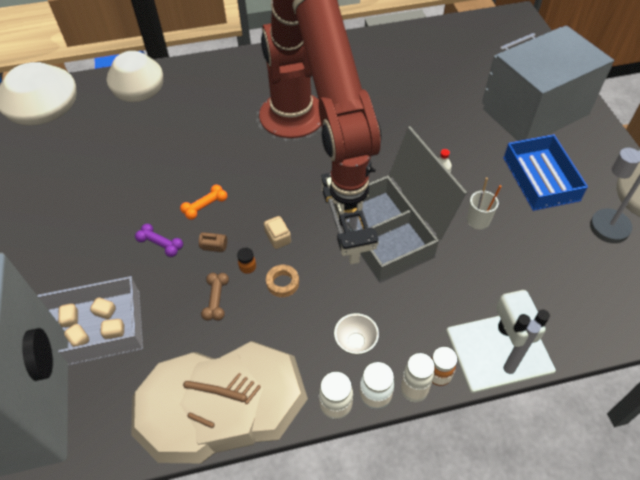

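View pics/side0.png

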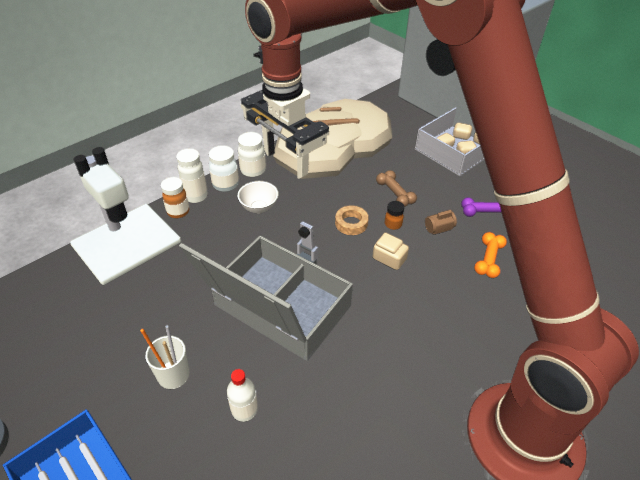

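The scene view shows the brown bone at (215,296), with the purple (158,239) and orange (204,202) look-alikes left alone. The brown vertebra is at (212,241), and the jar at (246,260) stands between them. The case is around (395,225) with its lid upright on the +y side. The side view shows the bone at (396,188), the vertebra at (441,222) and the clamp at (307,240). I'll confirm these in one enlarged crop and measure.

```bash
python3 - <<'E'
from h import *
a=load('scene0.png');b=load('side0.png')
for d,n in((a,'scene'),(b,'side')):
    h=cv2.cvtColor(d['pixels'],cv2.COLOR_BGR2HSV)
    m=cv2.inRange(h,(3,60,40),(16,190,170)); m=cv2.morphologyEx(m,cv2.MORPH_OPEN,np.ones((2,2),np.uint8))
    k,_,st,ce=cv2.connectedComponentsWithStats(m)
    for i in range(1,k):
        if 120<st[i,4]<3000:
            pts=np.argwhere(_==i)[:,::-1].astype(np.float32)
            P=np.array([cast(d,u,v,.016)[:2] for u,v in pts]).astype(np.float32)
            r=cv2.minAreaRect(P); ev=np.linalg.eigh(np.cov(P.T))[1][:,1]
            print(n,ce[i].round(),st[i,4],'mean',P.mean(0).round(4),'rect',np.round(r[0],4),np.round(r[1],4),round(r[2],1),'ax',np.degrees(np.arctan2(ev[1],ev[0])).round(1))
for p in((262,240),(351,290),(305,350)): print(cast(b,*p,.075).round(4))
c1=cv2.resize(a['pixels'][190:325,130:310],None,fx=3,fy=3,interpolation=2)
c2=cv2.resize(b['pixels'][220:360,175:360],(540,405),interpolation=2)[:, :]
c=cv2.resize(np.hstack([c1[:, :400],c2[:,:400]]),(800,405)); cv2.imwrite('pics/c1.png',c)
E
```

```text
scene [190.  14.] 1942 mean [-0.5722 -0.2501] rect [-0.5828 -0.2459] [0.2398 0.2017] 88.7 ax 71.7
scene [512.   2.] 217 mean [-0.3558  0.866 ] rect [-0.3462  0.8736] [0.1563 0.0422] 75.6 ax 80.8
scene [452.   9.] 129 mean [-0.3678  0.6473] rect [-0.3729  0.6456] [0.0579 0.061 ] 84.1 ax 146.8
scene [635. 128.] 277 mean [0.3163 0.9582] rect [0.3052 0.9556] [0.0391 0.1645] 59.8 ax 147.3
scene [213. 242.] 491 mean [ 0.4292 -0.295 ] rect [ 0.4293 -0.2956] [0.0788 0.0553] 68.3 ax 54.5
scene [216. 297.] 733 mean [ 0.5915 -0.3102] rect [ 0.5883 -0.3094] [0.0556 0.1302] 76.1 ax 166.0
scene [284. 292.] 188 mean [ 0.6175 -0.1476] rect [ 0.6123 -0.1454] [0.0814 0.0444] 86.6 ax 84.5
scene [445. 374.] 150 mean [0.9067 0.1558] rect [0.9063 0.1583] [0.0489 0.0224] 79.4 ax 83.3
scene [224. 391.] 666 mean [ 0.8298 -0.3229] rect [ 0.8173 -0.3246] [0.164  0.0496] 62.1 ax 67.8
scene [202. 421.] 154 mean [ 0.8846 -0.3781] rect [ 0.8842 -0.3789] [0.0628 0.0118] 52.7 ax 52.3
side [398. 192.] 312 mean [ 0.5744 -0.3031] rect [ 0.5848 -0.3012] [0.1354 0.0549] 2.7 ax 177.2
side [441. 224.] 439 mean [ 0.4269 -0.2944] rect [ 0.4282 -0.2991] [0.0908 0.062 ] 69.0 ax 84.2
[0.6222 0.0933 0.075 ]
[0.3954 0.0446 0.075 ]
[0.3522 0.204  0.075 ]
```

View pics/c1.png

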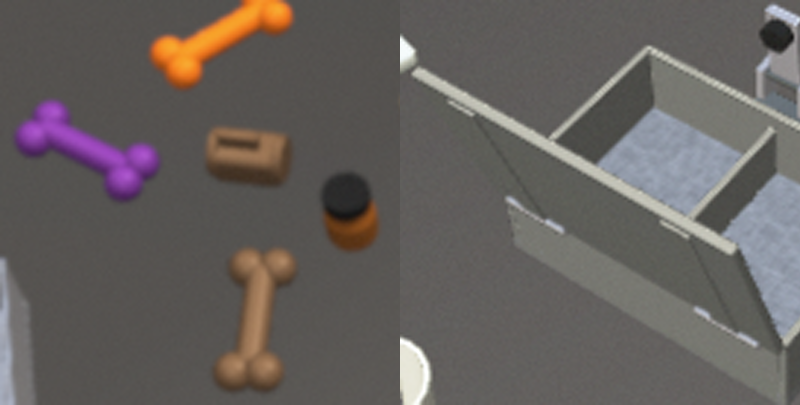

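The crop confirms it: the plain brown bone is at scene (215,296) and the brown ridged vertebra at (212,241). The jar is separate at (246,260), and the orange and purple bones are look-alikes. Next I move over the fossils for a wrist look, which also clears the view of the case.

Emit:
step_arm --motion '[[[-0.4,-0.9,0.25],0,1],[[-0.4,-0.9,0.25],0,1],[[-0.4,-0.9,0.25],0,1],[[-0.4,-0.9,0.25],0,1],[[-0.4,-0.9,0.25],0,1],[[-0.4,-0.9,0.25],0,1],[[-0.4,-0.9,0.25],0,1],[[-0.4,-0.9,0.25],0,1],[[-0.4,-0.9,0.25],0,1],[[-0.4,-0.9,0.25],0,1],[[0,0,0],0,1],[[0,0,0],0,1]]'

```text
time: 1.15
tool_pos: [0.5288, -0.2723, 0.3018]
orientation: [[0.005, 1.0, -0.0], [1.0, -0.005, -0.001], [-0.001, -0.0, -1.0]]
ft_force: [0.4, 0.3, -0.3]
grip_width: 0.996
grip_force: 0.0
```

```bash
python3 - <<'E'
from h import *
W=shot('wrist','w1.png');S=shot('scene','s1.png');D=shot('side','d1.png')
cv2.imwrite('pics/c2.png',np.hstack([cv2.resize(S['pixels'][110:290,310:490],(400,400)),cv2.resize(D['pixels'][220:370,170:360],(400,400))]))
E
```

```text
(no output)
```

View pics/w1.png

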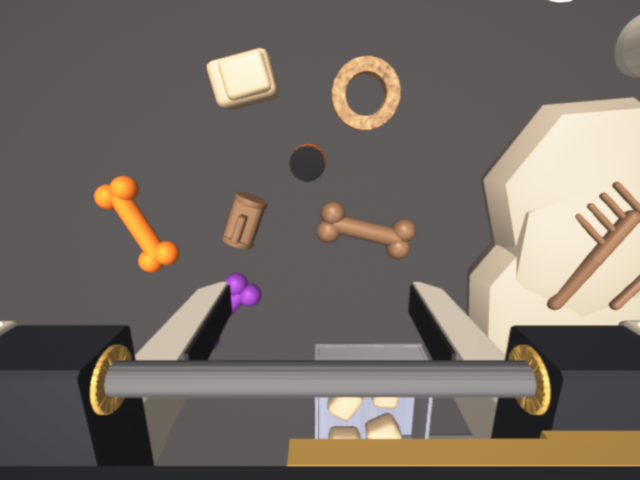

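View pics/c2.png

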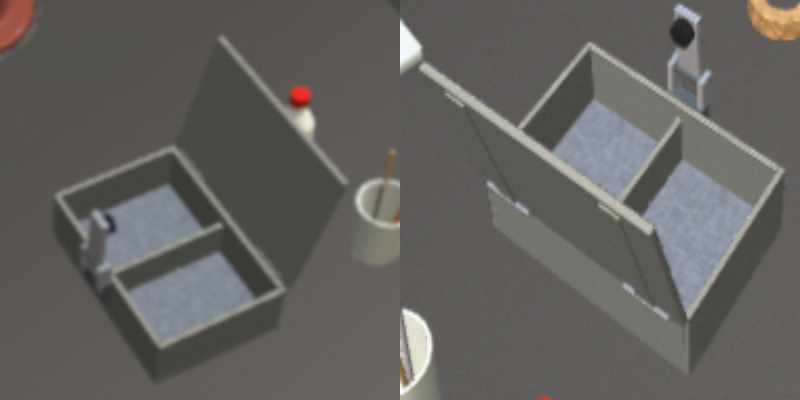

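The wrist view shows the bone (365,230), vertebra (243,222) with its ridge toward the camera, jar (308,162), rock (243,78) and cork (366,93). The case crop shows the lid leaning outward a little and the clamp upright, both clear. I'll measure with these.

```bash
python3 - <<'E'
from h import *
W=load('w1.png');S=load('s1.png');D=load('d1.png')
h=cv2.cvtColor(W['pixels'],cv2.COLOR_BGR2HSV)
m=cv2.inRange(h,(3,60,30),(14,190,190)); m=cv2.morphologyEx(m,cv2.MORPH_OPEN,np.ones((3,3),np.uint8))
k,L,st,ce=cv2.connectedComponentsWithStats(m)
for i in range(1,k):
    if st[i,4]>700 and 190<ce[i][0]<430 and ce[i][1]>120:
        pts=np.argwhere(L==i)[:,::-1]
        P=np.array([cast(W,u,v,.018)[:2] for u,v in pts]).astype(np.float32)
        r=cv2.minAreaRect(P); ev=np.linalg.eigh(np.cov(P.T))[1][:,1]
        print(ce[i].round(),st[i,4],'mean',P.mean(0).round(4),'rect',np.round(r[0],4),np.round(r[1],4),round(r[2],1),'ax',np.degrees(np.arctan2(ev[1],ev[0])).round(1))
for p,z in(((308,162),.06),((243,78),.057),((366,93),.025)): print(cast(W,*p,z).round(3))
for u in [((237,245),(247,215))]:  # ridge ends
    print('ridge',[cast(W,*q,.052).round(4) for q in u])
M=np.array([[-.12,-.081],[.12,-.081],[.12,.081],[-.12,.081]])
def fit(A,B):
    a,b=A-A.mean(0),B-B.mean(0); th=np.arctan2((a[:,0]*b[:,1]-a[:,1]*b[:,0]).sum(),(a*b).sum()); R=np.array([[np.cos(th),-np.sin(th)],[np.sin(th),np.cos(th)]])
    c=B.mean(0)-R@A.mean(0); print('case',c.round(4),np.degrees(th).round(2),'res',((A@R.T+c-B)*1e3).round(1).tolist()); return c,R
sc=[cast(S,*p,.075)[:2] for p in((334.8,197.8),(379.8,265.3),(438.3,240.5))]
sd=[cast(D,*p,.075)[:2] for p in((351.9,284.5),(260.3,236.9),(306.3,339.3))]
fit(M[:3],np.array(sc)); fit(M[[0,1,3]],np.array(sd)); c,R=fit(M[[0,1,2,0,1,3]],np.array(sc+sd))
for a,b in(((409.5,127.1),(291.1,306.3)),((466.2,191.9),(181.4,244.8)),((310+98*.45,110+212*.45),(305.4,223))):
    P=[d['K']@np.c_[d['R'],d['t']] for d in(S,D)]
    X=cv2.triangulatePoints(P[0],P[1],np.array(a),np.array(b)).ravel();X=X[:3]/X[3]
    print('case-frame',(R.T@(X[:2]-c)).round(3),X[2].round(3))
for n,x in(('near',-.0585),('far',.0585)): print(n,(c+R@[x,0]).round(4))
E
```

```text
[244. 221.] 1387 mean [ 0.4291 -0.297 ] rect [ 0.4278 -0.2971] [0.0765 0.0419] 68.5 ax 68.0
[365. 230.] 2084 mean [ 0.5877 -0.3102] rect [ 0.5884 -0.3106] [0.0565 0.1288] 75.7 ax 165.8
[ 0.515 -0.219  0.06 ]
[ 0.447 -0.132  0.057]
[ 0.583 -0.144  0.025]
ridge [array([ 0.4258, -0.3191,  0.052 ]), array([ 0.4406, -0.2815,  0.052 ])]
case [0.5027 0.1353] 13.44 res [[-4.0, -1.4], [3.3, 1.1], [0.6, 0.3]]
case [0.5004 0.1395] 13.85 res [[-1.0, -1.3], [4.3, -0.8], [-3.3, 2.1]]
case [0.5017 0.1373] 13.38 res [[-5.0, 0.7], [2.3, 2.9], [-0.2, 2.2], [-0.6, -2.7], [5.1, -4.1], [-1.6, 1.0]]
case-frame [-0.12   0.124] 0.227
case-frame [0.117 0.129] 0.228
case-frame [ 0.   -0.09] 0.174
near [0.4448 0.1237]
far [0.5586 0.1508]
```

Emit:
step_arm --motion '[[[0.116,-0.075,-0.45],0.977,1],[[0.116,-0.075,-0.45],0.977,1],[[0.116,-0.075,-0.45],0.977,1],[[0.116,-0.075,-0.45],0.977,1],[[0.116,-0.075,-0.45],0.977,1],[[0.116,-0.075,-0.45],0.977,1],[[0.116,-0.075,-0.45],0.977,1],[[0.116,-0.075,-0.45],0.977,1],[[0.116,-0.075,-0.45],0.977,1],[[0.116,-0.075,-0.45],0.977,1],[[0.116,-0.075,-0.45],0.977,1],[[0.116,-0.075,-0.45],0.977,1],[[0.116,-0.075,-0.45],0.977,1],[[0.116,-0.075,-0.45],0.977,1],[[0.116,-0.075,-0.45],0.977,1],[[0.116,-0.075,-0.45],0.977,1],[[0.116,-0.075,-0.45],0.977,1],[[0,0,0],0,1],[[0,0,0],0,1]]'

```text
time: 2.88
tool_pos: [0.5892, -0.3064, 0.0711]
orientation: [[-0.971, 0.24, -0.002], [0.24, 0.971, 0.002], [0.002, 0.002, -1.0]]
ft_force: [-0.6, -0.4, -0.4]
grip_width: 1.0
grip_force: 0.0
```

Emit:
step_arm --motion '[[[0,-0.13,-0.45],0,1],[[0,0,-0.45],0,1],[[0,0,-0.45],0,1],[[0,0,-0.45],0,1],[[0,0,-0.2],0,1],[[0,0,0],0,1],[[0,0,0],0,-1],[[0,0,0],0,-1],[[0,0,0],0,-1],[[0,0,0],0,-1],[[0,0,0],0,-1],[[0,0,0],0,-1],[[0,0,0],0,-1],[[0,0,0],0,-1]]'

```text
time: 4.05
tool_pos: [0.5892, -0.3122, 0.0122]
orientation: [[-0.971, 0.24, 0.0], [0.24, 0.971, -0.0], [-0.0, -0.0, -1.0]]
ft_force: [0.7, 0.6, -0.9]
grip_width: 0.476
grip_force: 0.0
```

Emit:
step_arm --motion '[[[0,0,0],0,-1],[[0,0,0],0,-1],[[0,0,0],0,-1],[[0,0,0],0,-1],[[0,0,0],0,-1],[[0,0,0],0,-1],[[0,0,0.2],0,-1],[[0,0,0.4],0,-1]]'

```text
time: 4.72
tool_pos: [0.5872, -0.312, 0.0287]
orientation: [[-0.971, 0.24, -0.005], [0.24, 0.971, 0.001], [0.005, -0.0, -1.0]]
ft_force: [0.0, 0.3, -2.4]
grip_width: 0.261
grip_force: 30.0
```

Emit:
step_arm --motion '[[[0,0,0.9],0,-1],[[0,0,0.9],0,-1],[[0,0,0.9],0,-1],[[0,0,0.9],0,-1],[[-0.057,0.95,0.66],-0.854,-1],[[-0.057,0.95,0.66],-0.854,-1],[[-0.057,0.95,0.66],-0.854,-1],[[-0.057,0.95,0.66],-0.854,-1],[[-0.057,0.95,0],-0.854,-1],[[-0.057,0.95,0],-0.854,-1],[[-0.057,0.95,0],-0.854,-1],[[-0.057,0.95,0],-0.854,-1],[[-0.057,0.95,0],-0.854,-1],[[-0.057,0.95,0],-0.854,-1],[[-0.057,0.95,0],-0.854,-1],[[-0.057,0.95,0],-0.854,-1],[[-0.057,0.95,0],-0.854,-1],[[-0.057,0.95,0],-0.854,-1],[[-0.057,0.95,0],-0.854,-1],[[-0.057,0.95,0],-0.854,-1]]'

```text
time: 6.38
tool_pos: [0.5614, 0.1449, 0.2183]
orientation: [[-0.23, 0.973, 0.001], [0.973, 0.23, -0.0], [-0.0, 0.001, -1.0]]
ft_force: [-0.4, -0.2, -1.8]
grip_width: 0.263
grip_force: 30.0
```

Emit:
step_arm --motion '[[[0,0,0],0,-1],[[0,0,0],0,-1]]'

```text
time: 6.55
tool_pos: [0.561, 0.1464, 0.2181]
orientation: [[-0.239, 0.971, 0.0], [0.971, 0.239, 0.001], [0.001, 0.0, -1.0]]
ft_force: [1.0, -0.5, -1.8]
grip_width: 0.26
grip_force: 30.0
```

```bash
python3 - <<'E'
from h import *
shot('side','d2.png');S=shot('scene','s2.png');W=shot('wrist','w2.png')
cv2.imwrite('pics/c3.png',np.hstack([cv2.resize(W['pixels'],(480,360)),cv2.resize(S['pixels'][110:290,310:470],(320,360))]))
E
```

```text
(no output)
```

View pics/c3.png

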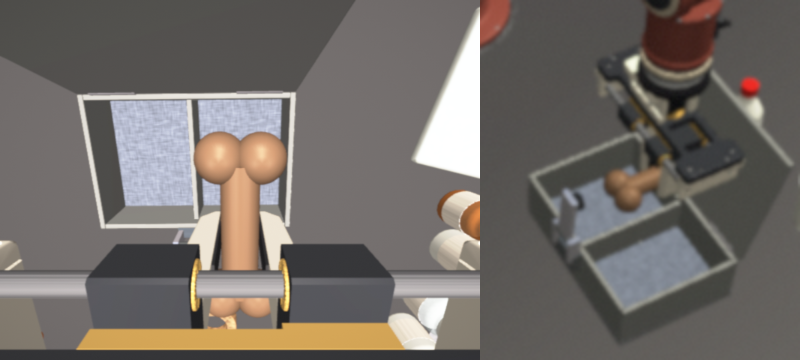

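The wrist view shows the bone held straight and lined up with the far bay. The rim corners are visible at about (107,127), (393,124) and (140,303). I'll refine the case pose from these.

```bash
python3 - <<'E'
from h import *
W=load('w2.png')
P=[cast(W,u*4/3,v*4/3,.075)[:2] for u,v in((80,96),(295,94),(104,227),(291,227))]
for p in P: print(p.round(4))
c=np.array([.5017,.1373]);R=lambda a:np.array([[np.cos(a),-np.sin(a)],[np.sin(a),np.cos(a)]])
for p in P: print('caseframe',(R(np.radians(13.5)).T@(p-c)).round(4))
# knobs of the held bone end, approx radius 14 mm, axis height
z=.2181-.011+.016-.0065
k=[cast(W,u*4/3,v*4/3,.2181+.004) for u,v in((219,158),(261,158))]
print((R(np.radians(13.5)).T@(np.mean(k,0)[:2]-c)).round(4))
print('tcp',(R(np.radians(13.5)).T@(np.array([.561,.1464])-c)).round(4))
E
```

```text
[0.3693 0.1858]
[0.5993 0.2428]
[0.4087 0.0316]
[0.6413 0.087 ]
caseframe [-0.1175  0.0781]
caseframe [0.1195 0.0798]
caseframe [-0.1151 -0.0811]
caseframe [ 0.124  -0.0815]
[0.0587 0.0383]
tcp [ 0.0598 -0.005 ]
```

Emit:
step_arm --motion '[[[-0.05,0.19,0],0,-1],[[0,0,-0.6],0,-1],[[0,0,-0.6],0,-1],[[0,0,-0.6],0,-1],[[0,0,-0.6],0,-1],[[0,0,-0.6],0,-1],[[0,0,-0.6],0,-1],[[0,0,-0.6],0,-1],[[0,0,-0.6],0,-1],[[0,0,-0.6],0,-1],[[0,0,-0.6],0,-1],[[0,0,-0.12],0,-1],[[0,0,-0.12],0,-1],[[0,0,-0.1],0,-1],[[0,0,0],0,-1]]'

```text
time: 7.95
tool_pos: [0.5608, 0.1495, 0.0276]
orientation: [[-0.233, 0.972, 0.001], [0.972, 0.233, 0.0], [0.0, 0.001, -1.0]]
ft_force: [0.6, -0.9, -2.2]
grip_width: 0.261
grip_force: 30.0
```

Emit:
step_arm --motion '[[[0,0,-0.06],0,-1],[[0,0,-0.06],0,-1],[[0,0,0],0,-1]]'

```text
time: 8.2
tool_pos: [0.5609, 0.1497, 0.0241]
orientation: [[-0.233, 0.972, 0.002], [0.972, 0.233, 0.0], [0.0, 0.002, -1.0]]
ft_force: [0.0, 0.0, -0.8]
grip_width: 0.266
grip_force: 30.0
```

Emit:
step_arm --motion '[[[0,0,0],0,-0.05],[[0,0,0],0,-0.05],[[0,0,0],0,-0.05],[[0,0,0],0,-0.05],[[0,0,0],0,-0.05],[[0,0,0],0,-0.05],[[0,0,0.2],0,-0.05],[[0,0,0.5],0,-0.05],[[0,0,0.9],0,0],[[0,0,0.9],0,0],[[0,0,0.9],0,0],[[0,0,0.9],0,0],[[0,0,0.9],0,0],[[0,0,0.9],0,0],[[0,0,0.9],0,0]]'

```text
time: 9.45
tool_pos: [0.5599, 0.1494, 0.2355]
orientation: [[-0.233, 0.972, 0.0], [0.972, 0.233, 0.0], [0.0, 0.0, -1.0]]
ft_force: [0.3, -1.1, -0.8]
grip_width: 0.502
grip_force: 0.0
```

Emit:
step_arm --motion '[[[-0.27,-0.931,0],-0.485,0.5],[[-0.27,-0.931,0],-0.485,0.5],[[-0.27,-0.931,0],-0.485,0.5],[[-0.27,-0.931,0],-0.485,0.5],[[-0.27,-0.931,0],-0.485,0.5],[[-0.27,-0.931,0],-0.485,0.5],[[-0.27,-0.931,0],-0.485,0.5],[[-0.27,-0.931,0],-0.485,0.5],[[-0.27,-0.931,0],-0.485,0.5],[[-0.27,-0.931,-0.5],-0.485,0.5],[[-0.27,-0.931,-0.5],-0.485,0.5],[[-0.27,-0.931,-0.5],-0.485,0.5],[[-0.27,-0.931,-0.5],-0.485,0.5],[[-0.27,-0.931,-0.5],-0.485,0.5],[[-0.27,-0.931,-0.5],-0.485,0.5],[[-0.27,-0.931,-0.5],-0.485,0.5],[[0,0,0],0,0.5],[[0,0,0],0,0.5]]'

```text
time: 10.95
tool_pos: [0.4292, -0.2989, 0.1281]
orientation: [[0.379, 0.925, -0.002], [0.925, -0.379, 0.0], [-0.0, -0.002, -1.0]]
ft_force: [0.3, 1.7, -0.0]
grip_width: 0.75
grip_force: 0.0
```

```bash
python3 - <<'E'
from h import *
W=shot('wrist','w3.png');S=shot('scene','s3.png');shot('side','d3.png')
c=[cv2.resize(W['pixels'],(480,360)),cv2.resize(S['pixels'][110:290,310:470],(320,360))]
cv2.imwrite('pics/c4.png',np.hstack(c))
E
```

```text
(no output)
```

View pics/c4.png

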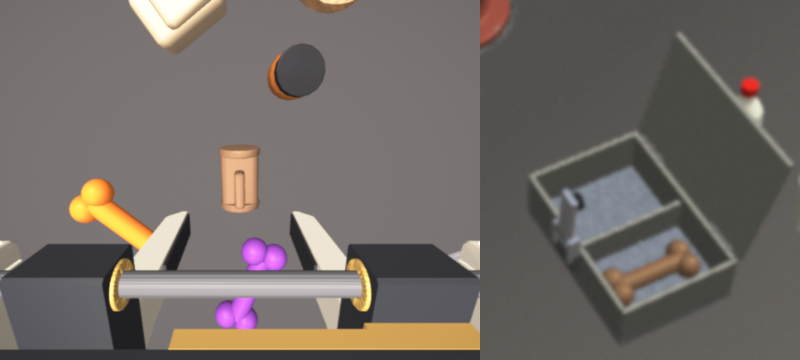

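The bone is lying in the far bay. In the wrist view the vertebra at (320,237) is centred and parallel to the fingers.

```bash
python3 - <<'E'
from h import *
W=load('w3.png')
R=np.array([[.379,.925],[.925,-.379]]);t=np.array([.4292,-.2989])
for (u,v),z in(((240,150),.042),((240,207),.036),((240,211),.008),((240,172),.052),((221,180),.021),((259,180),.021)):
    print((R.T@(cast(W,u*4/3,v*4/3,z)[:2]-t)).round(4))
E
```

```text
[ 0.0365 -0.0003]
[-0.0241 -0.0003]
[-0.0405 -0.0004]
[ 0.0175 -0.0003]
[ 0.0007 -0.0206]
[0.0007 0.02  ]
```

Emit:
step_arm --motion '[[[0.04,0.1,-0.5],0,0.5],[[0,0,-0.5],0,0.5],[[0,0,-0.5],0,0.5],[[0,0,-0.5],0,0.5],[[0,0,-0.5],0,0.5],[[0,0,-0.5],0,0.5],[[0,0,-0.5],0,0.5],[[0,0,-0.3],0,0.5],[[0,0,0],0,0.5],[[0,0,0],0,-1],[[0,0,0],0,-1],[[0,0,0],0,-1],[[0,0,0],0,-1],[[0,0,0],0,-1],[[0,0,0],0,-1],[[0,0,0],0,-1],[[0,0,0],0,-1],[[0,0,0],0,-1]]'

```text
time: 12.6
tool_pos: [0.4315, -0.2942, 0.015]
orientation: [[0.376, 0.927, -0.0], [0.927, -0.376, 0.0], [0.0, -0.001, -1.0]]
ft_force: [-2.3, 2.0, 5.3]
grip_width: 0.406
grip_force: 30.0
```

Emit:
step_arm --motion '[[[0,0,0.3],0,-1],[[0,0,0.9],0,-1],[[0,0,0.9],0,-1],[[0,0,0.9],0,-1],[[0,0,0.9],0,-1],[[0.033,0.929,0.6],0.518,-1],[[0.033,0.929,0.6],0.518,-1],[[0.033,0.929,0.6],0.518,-1],[[0.033,0.929,0.6],0.518,-1],[[0.033,0.929,0.6],0.518,-1],[[0.033,0.929,0],0.518,-1],[[0.033,0.929,0],0.518,-1],[[0.033,0.929,0],0.518,-1],[[0.033,0.929,0],0.518,-1],[[0.033,0.929,0],0.518,-1],[[0.033,0.929,0],0.518,-1],[[0.033,0.929,0],0.518,-1],[[0.033,0.929,0],0.518,-1],[[0.033,0.929,0],0.518,-1],[[0.033,0.929,0],0.518,-1]]'

```text
time: 14.27
tool_pos: [0.4462, 0.1249, 0.2215]
orientation: [[-0.236, 0.972, -0.0], [0.972, 0.236, -0.0], [-0.0, -0.0, -1.0]]
ft_force: [0.6, 0.3, -3.4]
grip_width: 0.409
grip_force: 30.0
```

Emit:
step_arm --motion '[[[0,0,0],0,-1],[[0,0,0],0,-1]]'

```text
time: 14.43
tool_pos: [0.4461, 0.1254, 0.2214]
orientation: [[-0.238, 0.971, -0.001], [0.971, 0.238, 0.0], [0.0, -0.0, -1.0]]
ft_force: [-0.5, -1.4, -2.3]
grip_width: 0.404
grip_force: 30.0
```

Emit:
step_arm --motion '[[[0,0,-0.6],0,-1],[[0,0,-0.6],0,-1],[[0,0,-0.6],0,-1],[[0,0,-0.6],0,-1],[[0,0,-0.6],0,-1],[[0,0,-0.6],0,-1],[[0,0,-0.6],0,-1],[[0,0,-0.6],0,-1],[[0,0,-0.6],0,-1],[[0,0,-0.6],0,-1],[[0,0,-0.15],0,-1],[[0,0,-0.12],0,-1],[[0,0,-0.1],0,-1],[[0,0,-0.05],0,-1],[[0,0,-0.05],0,-1],[[0,0,0],0,-1]]'

```text
time: 15.77
tool_pos: [0.4471, 0.1238, 0.0279]
orientation: [[-0.234, 0.972, 0.001], [0.972, 0.234, 0.0], [0.0, 0.001, -1.0]]
ft_force: [-0.3, 0.7, -3.7]
grip_width: 0.408
grip_force: 30.0
```

Emit:
step_arm --motion '[[[0,0,-0.04],0,-1],[[0,0,-0.04],0,-1],[[0,0,0],0,-1]]'

```text
time: 16.02
tool_pos: [0.4472, 0.1238, 0.027]
orientation: [[-0.234, 0.972, 0.002], [0.972, 0.234, 0.0], [-0.0, 0.002, -1.0]]
ft_force: [-2.2, -0.2, 13.0]
grip_width: 0.41
grip_force: 30.0
```

Emit:
step_arm --motion '[[[0,0,0],0,0.15],[[0,0,0],0,0.15],[[0,0,0],0,0.15],[[0,0,0],0,0.15],[[0,0,0],0,0.15],[[0,0,0],0,0.15],[[0,0,0.2],0,0.15],[[0,0,0.5],0,0.15],[[0,0,0.9],0,0.15],[[0,0,0.9],0,0.15],[[0,0,0.9],0,0.15],[[0,0,0.9],0,0.15],[[0,0,0.9],0,0.15],[[0,0,0.9],0,-1],[[0,0,0.9],0,-1],[[0,0,0.9],0,-1],[[0,0,0.9],0,-1],[[0,0,0.9],0,-1]]'

```text
time: 17.52
tool_pos: [0.446, 0.1235, 0.3178]
orientation: [[-0.234, 0.972, -0.0], [0.972, 0.234, -0.0], [-0.0, -0.0, -1.0]]
ft_force: [0.9, 0.1, -0.3]
grip_width: 0.263
grip_force: 0.0
```

```bash
python3 - <<'E'
from h import *
W=shot('wrist','w4.png');S=shot('scene','s4.png');D=shot('side','d4.png')
cv2.imwrite('pics/c5.png',np.hstack([cv2.resize(D['pixels'][200:430,110:380],(400,340)),cv2.resize(S['pixels'][110:290,310:490],(400,340))]))
E
```

```text
(no output)
```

View pics/c5.png

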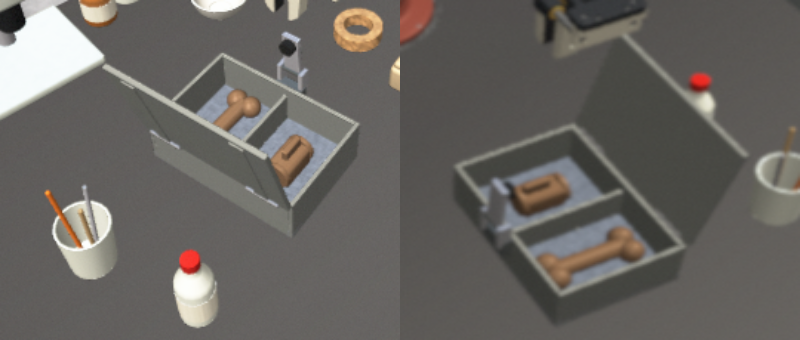

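Both fossils lie in their bays, with the bone far and the vertebra near. Now I bring the closed fingers down behind the lid.

Emit:
step_arm --motion '[[[0.06,0.92,0],0,-1],[[0.06,0.92,0],0,-1],[[0.06,0.92,0],0,-1],[[0.06,0.92,0],0,-1],[[0.06,0.92,0],0,-1],[[0.06,0.92,0],0,-1],[[0.06,0.92,0],0,-1],[[0,0,0],0,-1],[[0,0,-0.76],0,-1],[[0,0,-0.76],0,-1],[[0,0,-0.76],0,-1],[[0,0,-0.76],0,-1],[[0,0,-0.76],0,-1],[[0,0,0],0,-1]]'

```text
time: 18.83
tool_pos: [0.4561, 0.3135, 0.1966]
orientation: [[-0.234, 0.972, -0.01], [0.972, 0.234, -0.008], [-0.006, -0.012, -1.0]]
ft_force: [-0.7, -0.1, 0.2]
grip_width: 0.007
grip_force: 0.0
```

Emit:
step_arm --motion '[[[0.117,-0.486,0],0,-1],[[0.117,-0.486,0],0,-1],[[0.117,-0.486,0],0,-1],[[0.117,-0.486,0],0,-1],[[0.117,-0.486,0],0,-1],[[0.117,-0.486,0],0,-1],[[0,0,0],0,-1]]'

```text
time: 19.42
tool_pos: [0.4816, 0.2265, 0.2031]
orientation: [[-0.23, 0.973, 0.001], [0.973, 0.23, -0.001], [-0.001, 0.001, -1.0]]
ft_force: [0.5, -0.3, 0.5]
grip_width: 0.008
grip_force: 0.0
```

Emit:
step_arm --motion '[[[0.117,-0.486,-0.125],0,-1],[[0.117,-0.486,-0.125],0,-1],[[0.103,-0.43,-0.24],0,-1],[[0.103,-0.43,-0.24],0,-1],[[0.084,-0.348,-0.333],0,-1],[[0.084,-0.348,-0.333],0,-1],[[0.057,-0.238,-0.408],0,-1],[[0.057,-0.238,-0.408],0,-1],[[0,0,0],0,-1]]'

```text
time: 20.17
tool_pos: [0.5006, 0.1356, 0.133]
orientation: [[-0.231, 0.973, -0.006], [0.973, 0.231, -0.004], [-0.003, -0.007, -1.0]]
ft_force: [0.2, -1.1, 0.2]
grip_width: 0.009
grip_force: 0.0
```

```bash
python3 - <<'E'
from h import *
A=load('d4.png');D=shot('side','d5.png');W=shot('wrist','w5.png');S=shot('scene','s5.png')
c=np.array([.5017,.1373]);t=np.radians(13.5);R=np.array([[np.cos(t),-np.sin(t)],[np.sin(t),np.cos(t)]])
old=[(x,.11,.18) for x in(.09,-.09)]
for p in old:
    q=proj(D,[*(c+R@p[:2]),p[2]]).astype(int); print(q,A['pixels'][q[1],q[0]],D['pixels'][q[1],q[0]])
for n,d in(('side',D),('scene',S)):
  for p in((.1,.02,.012),(-.1,.02,.012),(.1,-.06,.012)):
    q=proj(d,[*(c+R@p[:2]),p[2]]).astype(int); print(n,q,d['pixels'][q[1],q[0]])
cv2.imwrite('pics/c6.png',np.hstack([cv2.resize(D['pixels'][200:400,150:400],(400,340)),cv2.resize(S['pixels'][110:290,310:490],(400,340))]))
E
```

```text
[203 263] [82 88 88] [95 96 98]
[281 309] [90 95 95] [188 200 200]
side [239 286] [185 196 197]
side [316 331] [72 75 77]
side [263 263] [188 199 200]
scene [410 258] [63 68 68]
scene [371 203] [147 158 158]
scene [383 270] [64 69 67]
```

View pics/c6.png

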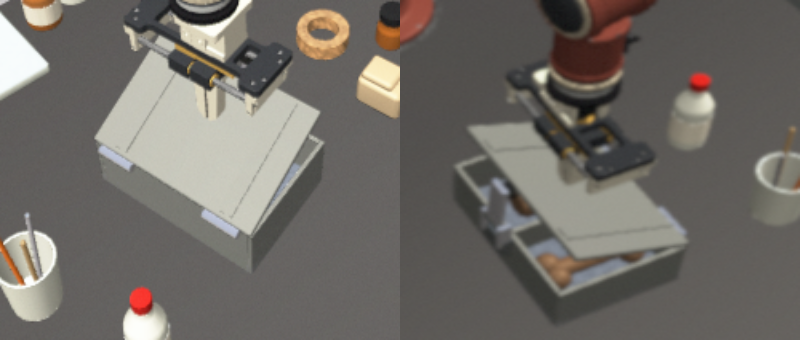

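The picture shows the lid nearly down (about 30° open) with the fingers pressing its outer face and the clamp still upright. I'll keep going.

Emit:
step_arm --motion '[[[0.026,-0.11,-0.4],0,-1],[[0.026,-0.11,-0.4],0,-1],[[0,0,-0.3],0,-1],[[0,0,-0.2],0,-1],[[0,0,0],0,-1]]'

```text
time: 20.73
tool_pos: [0.5027, 0.1331, 0.0958]
orientation: [[-0.235, 0.972, -0.002], [0.972, 0.235, -0.0], [0.0, -0.002, -1.0]]
ft_force: [-1.1, -0.2, -1.0]
grip_width: 0.01
grip_force: 0.0
```

Emit:
step_arm --motion '[[[0,0,-0.08],0,-1],[[0,0,-0.08],0,-1],[[0,0,-0.07],0,-1],[[0,0,0],0,-1]]'

```text
time: 21.07
tool_pos: [0.5034, 0.1331, 0.0913]
orientation: [[-0.235, 0.972, 0.0], [0.972, 0.235, -0.0], [-0.0, 0.0, -1.0]]
ft_force: [-3.4, -1.5, 10.6]
grip_width: 0.004
grip_force: 5.1
```

Emit:
step_arm --motion '[[[0,0,-0.07],0,-1],[[0,0,0],0,-1],[[0,0,0],0,-1],[[0,0,0],0,-1]]'

```text
time: 21.4
tool_pos: [0.5035, 0.1331, 0.0912]
orientation: [[-0.235, 0.972, 0.001], [0.972, 0.235, -0.0], [-0.0, 0.001, -1.0]]
ft_force: [-6.5, -1.5, 23.0]
grip_width: 0.007
grip_force: 11.7
```

The lid is shut against its stop. Next I move to the outside of the clamp.

Emit:
step_arm --motion '[[[0,0,0.85],0,-1],[[0,0,0.85],0,-1],[[0,0,0.85],0,-1],[[0,0,0.85],0,-1],[[0,0,0.85],0,-1],[[0.209,-0.87,0],0,-1],[[0.209,-0.87,0],0,-1],[[0.209,-0.87,0],0,-1],[[0.209,-0.87,0],0,-1],[[0.209,-0.87,0],0,-1],[[0.209,-0.87,0],0,-1],[[0,0,0],0,-1],[[0,0,0],0,-1]]'

```text
time: 22.48
tool_pos: [0.5413, -0.0256, 0.2151]
orientation: [[-0.23, 0.973, 0.0], [0.973, 0.23, -0.0], [-0.0, -0.0, -1.0]]
ft_force: [-1.0, 0.5, -0.1]
grip_width: -0.0
grip_force: 0.0
```

```bash
python3 - <<'E'
from h import *
D=shot('side','d6.png');W=shot('wrist','w6.png');S=shot('scene','s6.png')
cv2.imwrite('pics/c7.png',np.hstack([cv2.resize(D['pixels'][180:380,170:380],(260,250)),cv2.resize(W['pixels'],(540,405))[:250]]))
E
```

```text
(no output)
```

View pics/c7.png

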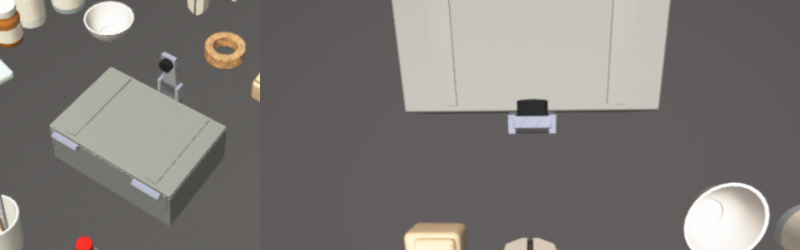

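The lid is flat shut. The clamp stands upright at wrist-view (532,120), in line with the fingertips. Now I sweep it over.

Emit:
step_arm --motion '[[[0,0,-0.63],0,-1],[[0,0,-0.63],0,-1],[[0,0,-0.63],0,-1],[[-0.119,0.494,0],0,-1],[[-0.119,0.494,0],0,-1],[[-0.119,0.494,0],0,-1],[[-0.119,0.494,0],0,-1],[[0,0,0],0,-1]]'

```text
time: 23.3
tool_pos: [0.5258, 0.0406, 0.1586]
orientation: [[-0.242, 0.97, -0.001], [0.97, 0.242, 0.003], [0.003, -0.0, -1.0]]
ft_force: [-0.1, 0.6, -0.1]
grip_width: 0.001
grip_force: 0.0
```

Emit:
step_arm --motion '[[[-0.105,0.438,-0.067],0,-1],[[-0.097,0.405,-0.167],0,-1],[[-0.081,0.337,-0.287],0,-1],[[-0.061,0.256,-0.36],0,-1],[[0,0,0],0,-1]]'

```text
time: 23.72
tool_pos: [0.5155, 0.081, 0.1307]
orientation: [[-0.238, 0.971, -0.002], [0.971, 0.238, 0.001], [0.002, -0.002, -1.0]]
ft_force: [-0.2, -0.3, 0.8]
grip_width: 0.006
grip_force: 0.0
```

Emit:
step_arm --motion '[[[-0.034,0.143,-0.38],0,-1],[[0,0,-0.25],0,-1],[[0,0,0],0,-1]]'

```text
time: 23.97
tool_pos: [0.5151, 0.0832, 0.112]
orientation: [[-0.235, 0.972, -0.002], [0.972, 0.235, 0.0], [0.001, -0.002, -1.0]]
ft_force: [0.2, -0.2, 0.2]
grip_width: 0.004
grip_force: 0.0
```

Emit:
step_arm --motion '[[[0,0,-0.07],0,-1],[[0,0,-0.07],0,-1],[[0,0,0],0,-1],[[0,0,0],0,-1]]'

```text
time: 24.3
tool_pos: [0.5153, 0.0827, 0.1102]
orientation: [[-0.234, 0.972, -0.0], [0.972, 0.234, 0.0], [0.0, -0.0, -1.0]]
ft_force: [-3.1, 0.2, 8.4]
grip_width: 0.007
grip_force: 4.4
```

Emit:
step_arm --motion '[[[0,0,-0.08],0,-1],[[0,0,-0.05],0,-1],[[0,0,0],0,-1],[[0,0,0],0,-1],[[0,0,0],0,-1]]'

```text
time: 24.72
tool_pos: [0.5154, 0.0828, 0.1098]
orientation: [[-0.234, 0.972, 0.001], [0.972, 0.234, -0.0], [-0.001, 0.001, -1.0]]
ft_force: [-9.0, -0.1, 31.9]
grip_width: 0.003
grip_force: 15.9
```

Hard stop at the height expected for a fully lowered arm. Now I lift off clear.

Emit:
step_arm --motion '[[[0,0,0.3],0,-1],[[0,0,0.8],0,-1],[[0,0,0.8],0,-1],[[0,0,0.8],0,-1],[[0,0,0.8],0,-1],[[0,0,0.8],0,-1],[[0,0,0],0,-1],[[0,0,0],0,-1],[[0,0,0],0,-1]]'

```text
time: 25.47
tool_pos: [0.5149, 0.0821, 0.2333]
orientation: [[-0.234, 0.972, -0.002], [0.972, 0.234, -0.001], [-0.0, -0.002, -1.0]]
ft_force: [-0.3, -1.0, -0.2]
grip_width: 0.003
grip_force: 0.0
```

```bash
python3 - <<'E'
from h import *
W=shot('wrist','w7.png')
# bright steel arm on the lid: check its extent in the case frame at z=.102
c=np.array([.5017,.1373]);t=np.radians(13.5);R=np.array([[np.cos(t),-np.sin(t)],[np.sin(t),np.cos(t)]])
for y in(-.1,-.085,-.07,-.05,-.035,-.028,-.02,-.01):
    q=proj(W,[*(c+R@[.002,y]),.102]).astype(int); print(y,q,W['pixels'][q[1],q[0]] if 0<=q[1]<480 else None)
print(telemetry.get_state()['ft_force'])
E
```

```text
-0.1 [323 279] [92 93 93]
-0.085 [323 263] [218 197 194]
-0.07 [323 247] [218 196 194]
-0.05 [323 225] [218 197 195]
-0.035 [323 208] [218 197 195]
-0.028 [323 200] [219 197 195]
-0.02 [323 190] [190 198 202]
-0.01 [323 178] [190 198 203]
[-0.50853912 -0.13611029 -0.4904484 ]
```

The steel arm shows as an even strip across the lid, ending at case y ≈ -0.024, which matches a 70 mm arm lying flat. I'm handing the job in.

```bash
python3 -c "
from plant import job
print(job.sign_off())"
```

```text
the job is handed in; nothing more can be done
None
```

The bone is in the far bay and the vertebra in the near bay; the lid is shut, the clamp arm is fully down, and the job was handed in at about 25.5 s, though the sign-off gave no verdict.

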